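# Raise the counter camera and hold it up for the picture

## Robot

A 6-joint arm with a two-finger parallel gripper is mounted at the origin on a cart in front of the work surface, level with it; the furniture and walls round the work are solid. World frame = base frame: x ahead of the robot, y to its left, z up, the work surface at z = 0. Lengths are in mm, angles in rad, forces in N, time in s.
With the tool pointing down it reaches from about 350 to 975 mm from the base axis. Payload 7.1 kg.
Tool frame: the origin (TCP) lies midway between the tips of the shut fingers; the grasp point (between the pads) lies 19 mm behind it (ctrl.grip_depth is the distance from the TCP to the grasp point, in mm); z points along the fingers, y is the line along which they close (so a half turn about z gives the same grasp; the last joint's range is limited). The gripper opens to 88 mm and grips with 3 to 60 N. Pads are 20 mm wide; open, the fingers measure 115 mm over their backs; the gripper's body (75 mm by 178 mm) begins 61 mm behind the grasp point.
Start: joints at [-1.168, 0.423, 1.63, -0, 1.089, -0.019], TCP at [255.892, -570.196, 222.675] pointing down, gripper open.
Joint ranges: [-3, 3], [-0.9, 2.11], [0.09, 2.58], [-1.31, 4.45], [0.11, 2.69], [-2.54, 2.54]. Speed limits (rad/s): [2.39, 2.39, 3.01, 3.14, 3.14, 3.14].

## Interface

Orientations are given as a rotation vector (axis times angle).
In Python, from workcell import ctrl, cams gives the robot as it stands.
- The arm moves only by the tool move_arm, never from a script. Its argument "steps" is a list of rows, each a list of 3 entries, a list of its own where there are three numbers: the shift along the tool's x, y, z in units of 25 mm (1.0 is 25 mm), then the turn about the tool's z in units of 5 degrees (1.0 is 5 degrees), then the closure, from 0 (fully open) to 1 (shut). A call has 1 to 20 rows; each row shifts and turns the commanded pose from where the row before left it, along the tool's axes as they then stand; what a row does not reach is not made up. A row lasts 1/12 s, in which the tool goes at most 41.7 mm and 7.16 degrees, less where a joint would pass 70% of its speed; a pose out of reach is approached as far as the arm can. A call is refused whole if a number of a shift passes 1 or a number of a turn 1, either way. A call with a gripper value outside its range is refused whole. The fingers move at their own pace and stop on an object; the grip force is fixed at half the most. Time passes only in rows, so rows that do not move let the fingers close. It gives the time, the measured TCP pose, the force, the opening and the grip force at its end, in the units of the state.
- ctrl.get_obs(): the state, without advancing time (a new reading comes with each control period).
- cams.get_image(name): name is "scene" or "top" or "wrist"; returns a dict with "image" (420x560x3 uint8, red, green, blue), "camera_matrix" (3x3 intrinsics, pixels), "xyz" and "rotation" of the camera in the world; the wrist camera has in their place "mount" (4x4, takes a point from camera to tool coordinates, whose origin is the TCP and whose axes are the flange's). Camera axes: x right, y down, z forward; pixel columns grow to the right and rows downward; lengths in mm; the calibration is good to about 2 mm. A picture is of the moment at which its call begins: read the wrist's pose just before it. There is no depth.
- ctrl.close_job(): hands the job in; it is judged then, once.
Trained networks look in the newest picture that a camera, given by its name, has taken for a name from the list of things; names that differ only in an ending like _2 or _b are one class to them, and where a whole thing is asked for, a point or a joint stands for the part that bears it (a point fixed in the world has none). Each returns a list of dicts, best first, with "p" (0 to 1); they miss things now and then, are a little off and sometimes report something else, mostly with a low value. They report only what shows in the picture. A call takes as long as a camera call. They do not tell look-alikes from the thing itself.
- cams.boxes_of(camera, thing): "rect" ([centre column, centre row, width, height] in pixels, round what is visible of it).
- cams.cut_out(camera, thing): "pixels" (420x560 bool, what is visible of it) and "rect" ([centre column, centre row, width, height] in pixels, round what is visible of it).
The state is a dict: "t": time; "qpos": joint angles; "qvel": joint speeds; "joint_torque": joint torques, N m; "ee_pos": TCP position; "orientation": TCP orientation; "ft_force": force on the tool from outside, world axes, zero at the start; "moment": the same for the moment, N m; "width": finger opening in mm; "grasp_force": force on a finger pad.
Only numpy, scipy, OpenCV 4.12 (cv2) and the standard library are available. Lean on these libraries where they do the work, as an engineer would, in place of code of your own. Each camera call takes 0.05 s, during which the arm holds its last target. There are 200 camera calls.

## Task

Get the little telescoping camera on the counter up for its picture of the chocolates: press the red button on its base fully down and let it spring back, so that the mast unlocks and pops up a little. Then take the round black grip on top and pull the telescope straight up, past its first stop, all the way to its second and last stop. It sinks again if let go, so finish while still gripping it at full height, and leave everything else on the counter where it stands.

Things in the scene. Friction and masses are not known exactly. Their poses are not given: they have to be found in the camera images.
- cam_mast: the telescoping camera's base, fixed to the counter: dark steel plate 100 x 215 x 16 mm and upright aluminium column (32 mm across, black collar 39 mm across, top 85 mm above the counter). Origin: underside of the plate, on the column's axis; z up, the red button 125 mm along -y, the lens looks along +x. The plate reaches 50 mm along +y and 165 mm along -y
- button_top (a point): centre of the top face of the red push button, 30 mm across, about 46 mm above the counter when up. It stands 10 mm proud of a round black housing (46 mm across, its top 36 mm above the counter) and is pushed straight down against a spring
- mast_button (a joint): travel of the red button in m: 0 up, 0.007 fully down (1.5 N to start, 5 N at the bottom; springs back by itself). From about 0.005 on it withdraws the hidden latch that locks the collapsed mast; once popped up, the mast stays unlocked when the button comes back
- grip: round black grip with two yellow rings on top of the mast: upright cylinder 30 mm across, 34 mm high. Origin: its centre, on the mast's axis, 147 mm above the counter while locked down, about 172 popped up, 257 at the second stop. 15 mm below its underside is a black camera body 22 mm high, 30 mm wide, reaching 35 mm along the base's +x with its lens
- mast_inner (a joint): how far the thin upper tube (with camera and grip) is drawn out of the middle tube, m: 0 locked down, about 0.025 popped up by its spring after the button was pressed, 0.06 at its hard end (first stop, about 3 N of pull)
- mast_mid (a joint): how far the middle tube is drawn out of the column, m: 0 in, 0.05 at its hard end (second stop). It starts to move only when the upper tube is at the first stop and the pull exceeds about 5 N; about 7 to 8 N at the second stop. Pulled back by a spring when let go
- chocolate_slate: round dark slate disc, 186 mm across, 41 mm high with chocolates, in front of the lens; origin centre of underside; stays where it is
- dark_bear: dark chocolate bear figure 57 x 55 x 71 mm; bystander, origin centre of underside
- white_jar: small white jar 62 mm across, 78 mm high; bystander, origin centre of underside
- red_gift_box: dark red ribboned gift box 74 x 104 x 46 mm; bystander, origin centre of underside
- ribbon: gold ribbon spool 60 mm across, 30 mm high; bystander, origin centre of underside
- stamp: wooden rubber stamp 28 x 42 x 67 mm; bystander, origin centre of underside
Things that resemble listed ones, but are neither listed nor needed, are in the scene too. Leave any brown look-alike of the cam_mast alone.

How it is judged:
By the outcome, as a careful person would: the job done as asked, in the order asked, and still so for the second after the job is handed in, while the arm keeps its last pose, push and grip.
It also fails if it takes over 42 s, if anything falls off the work surface, if the arm or the gripper's body presses on something with over 40 N, if the wrist force passes 120 N, or if a joint passes its speed limit or range.

## Working session

There is one attempt and no reset: what is moved stays moved. The work goes in short steps, Python scripts to look and compute and a tool call to move; the robot and the scene stay as the last step left them, time stands still between calls to the robot, and variables do not carry over. Pictures are saved under pics/ and viewed, at most 10 in all, crops included, and the job is handed in when it is done.

Besides the shell and the picture viewer there is one more tool, called after "Request:" as name(argument=value, ...), one argument or row to a line, values as JSON. move_arm: Moves the arm, as the interface text tells. Its arguments: {"type":"object","properties":{"steps":{"type":"array"}},"required":["steps"]}

```bash
mkdir -p pics; python3 - <<'E'
from workcell import ctrl,cams
import cv2,numpy as np
o=ctrl.get_obs();print(o['t'],o['ee_pos'],o['orientation'],o['width'])
ims=[]
for n in ['scene','top']:
    d=cams.get_image(n);cv2.imwrite(f'pics/{n}.png',d['image'][:,:,::-1])
    print(n,d['camera_matrix'].tolist(),np.round(d['xyz'],1).tolist(),np.round(d['rotation'],4).tolist())
    for t in ['cam_mast','button_top','grip']:
        for r in cams.boxes_of(n,t):print(t,round(r['p'],2),np.round(r['rect'],1))
E
```

```text
0.0 [ 255.65230973 -569.70730684  221.88536631] [-3.07052010e+00 -6.57271585e-01  4.79189722e-04] 87.90281001540677
scene [[515.2210083665208, 0.0, 278.05756931369035], [0.0, 515.2210083665208, 202.35458500978106], [0.0, 0.0, 1.0]] [-712.8, -928.1, 973.6] [-1.9084, 0.9702, -0.5825]
cam_mast 0.75 [218.1 193.2  58.   54.7]
cam_mast 0.7 [280.9 232.2  66.8  67.6]
cam_mast 0.49 [303.9 243.4  10.    4.2]
button_top 0.45 [238.4 203.1   6.9   3.1]
grip 0.66 [205.3 173.6   7.   12.8]
grip 0.39 [268.4 205.8  11.5  13.1]
top [[510.21393862199244, 0.0, 280.9419217204414], [0.0, 510.21393862199244, 203.3737156581066], [0.0, 0.0, 1.0]] [297.3, -33.3, 1672.8] [-2.1388, 2.1693, -0.1537]
cam_mast 0.93 [303.  220.8  67.8  37.9]
cam_mast 0.92 [205.  204.2  72.2  45.2]
button_top 0.58 [223.2 198.8  13.3  10.5]
button_top 0.53 [325.  220.7   5.3  12.3]
grip 0.51 [285.6 219.3  12.6  11.5]
grip 0.4 [180.5 204.8  11.4  12.4]
```

View pics/scene.png

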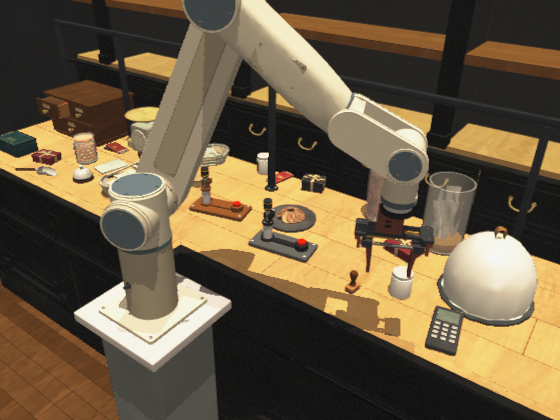

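View pics/top.png

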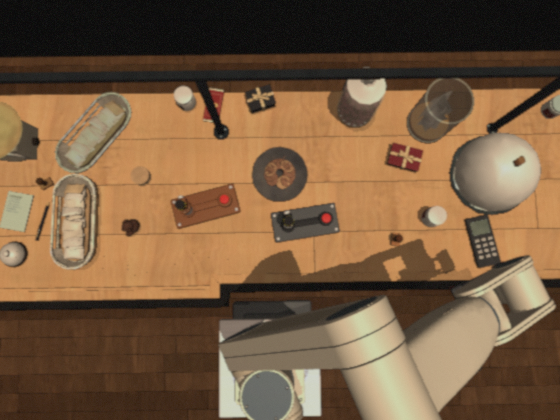

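The scene picture shows two candidates. The dark steel mast has its grip at (268,206) and button at (303,243), which is top (286,219) and (326,218). The brown look-alike has its grip at scene (205,174), which is top (181,205). I choose the steel one and will check it in a crop.

```bash
cat > h.py <<'E'
import numpy as np,cv2
from scipy.spatial.transform import Rotation as R
from workcell import ctrl,cams
def rot(r):
    r=np.array(r);return r if r.shape==(3,3) else R.from_rotvec(r).as_matrix()
def onplane(d,uv,z):
    v=rot(d['rotation'])@np.linalg.inv(d['camera_matrix'])@[*uv,1];c=np.array(d['xyz']);return c+v*(z-c[2])/v[2]
def proj(d,p):
    q=d['camera_matrix']@(rot(d['rotation']).T@(np.array(p)-d['xyz']));return q[:2]/q[2]
def red(im,x0,x1,y0,y1):
    a=im[y0:y1,x0:x1].astype(int);m=(a[...,0]>110)&(a[...,1]<60)&(a[...,2]<60);ys,xs=np.nonzero(m);return (xs.min()+xs.max())/2+x0,(ys.min()+ys.max())/2+y0,m.sum()
E
python3 - <<'E'
from h import *
T=cams.get_image('top');S=cams.get_image('scene')
a=cv2.resize(T['image'][190:250,260:350],None,fx=6,fy=6,interpolation=2);b=cv2.resize(S['image'][190:265,240:330],None,fx=5,fy=5,interpolation=2)
c=np.zeros((a.shape[0]+0,0,3));h=max(a.shape[0],b.shape[0])
p=lambda i:cv2.copyMakeBorder(i,0,h-i.shape[0],0,0,0)
im=np.hstack([p(a)[:,:400],p(b)[:,:400]]);im=np.hstack([p(a),p(b)]);im=cv2.resize(im,None,fx=.8,fy=.8);print(im.shape)
cv2.imwrite('pics/crop.png',im[:,:,::-1])
r=red(T['image'],310,340,205,235);print('top red',r,onplane(T,r[:2],46))
r=red(S['image'],290,320,230,256);print('sc red',r,onplane(S,r[:2],46))
for t,D in(('top',T),('scene',S)):
  for r in cams.boxes_of(t,'grip'):print(t,r['p'],r['rect'],onplane(D,r['rect'][:2],150))
# plate corners bolts guess
for uv in [(272,209),(336,204),(340,236),(277,241)]:print(onplane(T,uv,16))
E
```

```text
(300, 792, 3)
top red (np.float64(326.0), np.float64(217.5), np.int64(54)) [ 471.90592674 -189.56015446   46.        ]
sc red (np.float64(301.0), np.float64(242.0), np.int64(47)) [ 458.66614302 -193.86342449   46.        ]
top 0.55 [287.1, 222.3, 10.7, 11.6] [447.90269047 -62.53590182 150.        ]
scene 0.62 [268.1, 202.1, 10.3, 10.5] [456.4624734  -63.08025524 150.        ]
scene 0.61 [203.9, 175.2, 7.3, 16.7] [474.87903425 235.27412742 150.        ]
[505.54222722 -16.40296521  16.        ]
[ 519.16800709 -226.42453504   16.        ]
[ 414.02948016 -236.37757348   16.        ]
[400.68667453 -31.35388679  16.        ]
```

View pics/crop.png

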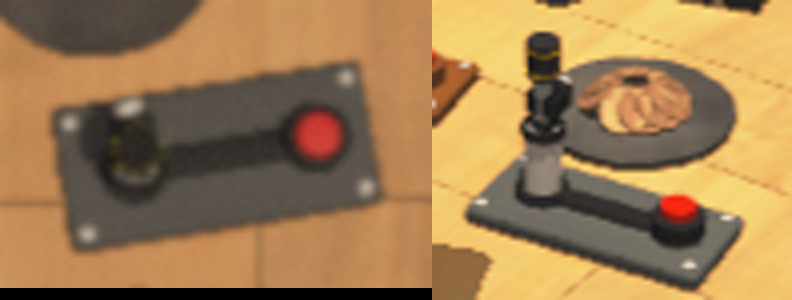

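The crop shows the dark steel plate, the red button at left-panel (319,135) and the ringed black grip at (130,143), so this is the right device. Next I work out the approach.

```bash
cat >> h.py <<'E'
def tool():
    o=ctrl.get_obs();return o,np.array(o['ee_pos']),R.from_rotvec(o['orientation']).as_matrix()
def units(p,yaw_y=None):
    o,e,M=tool()
    print('t',o['t'],'ee',e.round(1),'shift units',(M.T@(np.array(p)-e)/25).round(2),'w',o['width'],'F',np.round(o['ft_force'],1))
    if yaw_y is not None:
        v=M.T@np.array(yaw_y);a=np.degrees(np.arctan2(-v[0],v[1]));print('turn units',a/5,'or',(a-180*np.sign(a))/5)
E
python3 - <<'E'
from h import *
units([440,-194,222],[.998,.065,0]);print(tool()[2].round(3),ctrl.get_obs()['qpos'])
print(np.round(cams.get_image('wrist')['mount'],3))
E
```

```text
t 0.6 ee [ 255.9 -570.2  222.7] shift units [ 12.88 -10.71   0.03] w 87.54320973928421 F [-0.6 -0.2 -0.8]
turn units -13.911525651003128 or 22.088474348996872
[[ 0.912  0.409 -0.   ]
 [ 0.409 -0.912 -0.   ]
 [-0.     0.    -1.   ]] [-1.16801560e+00  4.23068974e-01  1.62989102e+00 -1.41316036e-05
  1.08860927e+00 -1.90378132e-02]
[[-1.00000e-03 -9.66000e-01 -2.58000e-01  6.94940e+01]
 [ 1.00000e+00 -1.00000e-03  0.00000e+00  9.27000e-01]
 [-0.00000e+00 -2.58000e-01  9.66000e-01 -1.63195e+02]
 [ 0.00000e+00  0.00000e+00  0.00000e+00  1.00000e+00]]
```

Request:
move_arm(
  steps=[
    [[0.76,-0.57,0],0,1],
    [[0.76,-0.57,0],0,1],
    [[0.76,-0.57,0],0,1],
    [[0.76,-0.57,0],0,1],
    [[0.76,-0.57,0],0,1],
    [[0.76,-0.57,0],0,1],
    [[0.76,-0.57,0],0,1],
    [[0.76,-0.57,0],0,1],
    [[0.76,-0.57,0],0,1],
    [[0.76,-0.57,0],0,1],
    [[0.76,-0.57,0],0,1],
    [[0.76,-0.57,0],0,1],
    [[0.76,-0.57,0],0,1],
    [[0.76,-0.57,0],0,1],
    [[0.76,-0.57,0],0,1],
    [[0.76,-0.57,0],0,1],
    [[0.76,-0.57,0],0,1],
    [[0.76,-0.57,0],0,1],
  ],
)

```text
t: 2.15
ee_pos: [463.4, -195.1, 222.9]
orientation: [3.072, 0.658, 0.001]
ft_force: [0.4, -0.6, 1.1]
width: 0.3
grasp_force: 0.0
```

Request:
move_arm(
  steps=[
    [[0,0,0],-0.95,1],
    [[0,0,0],-0.95,1],
    [[0,0,0],-0.95,1],
    [[0,0,0],-0.95,1],
    [[0,0,0],-0.95,1],
    [[0,0,0],-0.95,1],
    [[0,0,0],-0.95,1],
    [[0,0,0],-0.95,1],
    [[0,0,0],-0.95,1],
    [[0,0,0],0,1],
    [[0,0,0],0,1],
  ],
)

```text
t: 3.07
ee_pos: [462.9, -196.2, 222.8]
orientation: [2.623, 1.729, 0.0]
ft_force: [-0.4, 0.6, 0.1]
width: 0.8
grasp_force: 0.0
```

```bash
cat >> h.py <<'E'
def wrist():
    o,e,M=tool();d=cams.get_image('wrist');m=np.array(d['mount'])
    d['rotation']=M@m[:3,:3];d['xyz']=e+M@m[:3,3];return d
E
python3 - <<'E'
from h import *
units([465,-194,222]);d=wrist();cv2.imwrite('pics/w1.png',d['image'][:,:,::-1]);print(d['xyz'],ctrl.get_obs()['qpos'])
for t in['button_top','grip']:
  for r in cams.boxes_of('wrist',t):print(t,r['p'],np.round(r['rect'],1),onplane(d,r['rect'][:2],46 if t!='grip' else 150))
E
```

```text
t 3.0667 ee [ 462.9 -196.2  222.8] shift units [0.11 0.04 0.03] w 0.8019700261966696 F [-0.4  0.6  0.1]
[ 490.12931399 -132.59783578  385.9572412 ] [-4.24492379e-01  2.43550729e-01  1.89605512e+00  3.00662643e-05
  1.00182971e+00 -1.90367368e-02]
button_top 0.79 [280.1 182.   25.9  24.2] [ 470.81160626 -189.09412902   46.        ]
grip 0.85 [188.4  61.9  53.4  54.8] [450.33072201 -65.01350399 150.        ]
grip 0.26 [281.2 182.4  28.6  29.1] [ 477.40087803 -172.45481645  150.        ]
```

View pics/w1.png

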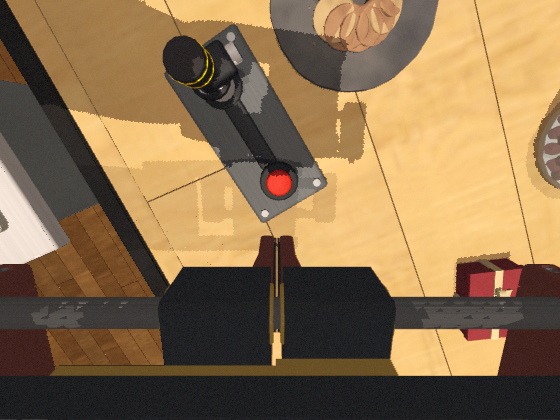

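The wrist view shows the button at (279,182) and the grip at (186,62). They come out 125 mm apart, which matches the model. Now I descend to just above the button.

Request:
move_arm(
  steps=[
    [[0.37,0.18,0],0,1],
    [[0,0,0.8],0,1],
    [[0,0,0.8],0,1],
    [[0,0,0.8],0,1],
    [[0,0,0.8],0,1],
    [[0,0,0.8],0,1],
    [[0,0,0.8],0,1],
    [[0,0,0.8],0,1],
    [[0,0,0.8],0,1],
    [[0,0,0],0,1],
    [[0,0,0],0,1],
  ],
)

```text
t: 4.13
ee_pos: [470.5, -188.8, 62.0]
orientation: [-2.62, -1.731, 0.002]
ft_force: [0.2, -0.2, 1.0]
width: 0.4
grasp_force: 0.0
```

```bash
python3 - <<'E'
from h import *
units([471,-189.5,52]);d=wrist();cv2.imwrite('pics/w2.png',d['image'][:,:,::-1])
for t in['button_top','grip']:
  for r in cams.boxes_of('wrist',t):print(t,r['p'],np.round(r['rect'],1),onplane(d,r['rect'][:2],46 if t!='grip' else 150))
E
```

```text
t 4.1333 ee [ 470.5 -188.8   62. ] shift units [-0.02  0.03  0.4 ] w 0.3988253033992809 F [ 0.2 -0.2  1. ]
button_top 0.63 [276.6 234.1  47.5  39.4] [ 472.25280374 -184.8963627    46.        ]
button_top 0.55 [ 87.5  37.  174.9  70.5] [422.84665661 -41.56507691  46.        ]
grip 0.7 [40.2 25.1 78.6 50.3] [457.93048811 -83.96310204 150.        ]
```

View pics/w2.png

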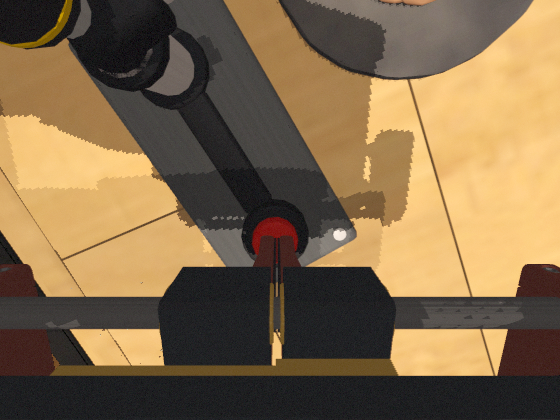

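The fingertips stand over the red button, which shows at (277,237). Now I press it.

Request:
move_arm(
  steps=[
    [[0,0,0.4],0,1],
    [[0,0,0.2],0,1],
    [[0,0,0.15],0,1],
    [[0,0,0.12],0,1],
    [[0,0,0.08],0,1],
    [[0,0,0],0,1],
    [[0,0,0],0,1],
    [[0,0,0],0,1],
  ],
)

```text
t: 4.95
ee_pos: [471.0, -189.5, 39.3]
orientation: [2.621, 1.732, 0.001]
ft_force: [-0.8, 0.7, 6.7]
width: 0.6
grasp_force: 3.5
```

Request:
move_arm(
  steps=[
    [[0,0,0.05],0,1],
    [[0,0,0],0,1],
    [[0,0,0],0,1],
  ],
)

```text
t: 5.2
ee_pos: [471.1, -189.6, 39.0]
orientation: [2.62, 1.732, 0.001]
ft_force: [-4.2, 2.3, 19.8]
width: 0.6
grasp_force: 10.0
```

It has bottomed out. Now I rise and open the gripper.

Request:
move_arm(
  steps=[
    [[0,0,-0.2],0,1],
    [[0,0,-0.5],0,1],
    [[0,0,-0.8],0,1],
    [[0,0,-0.9],0,1],
    [[0,0,-0.9],0,0.8],
    [[0,0,-0.9],0,0.3],
    [[0,0,-0.9],0,0],
    [[0,0,-0.9],0,0],
    [[0,0,-0.9],0,0],
    [[0,0,-0.8],0,0],
    [[0,0,-0.4],0,0],
    [[0,0,0],0,0],
    [[0,0,0],0,0],
  ],
)

```text
t: 6.28
ee_pos: [470.5, -189.4, 239.8]
orientation: [2.621, 1.732, -0.0]
ft_force: [0.2, -0.1, -0.1]
width: 56.9
grasp_force: 0.0
```

```bash
python3 - <<'E'
from h import *
units([450.5,-66,240]);d=wrist();cv2.imwrite('pics/w3.png',d['image'][:,:,::-1])
for n,D in(('wrist',d),('top',cams.get_image('top')),('scene',cams.get_image('scene'))):
  for z in(147,172):print(n,'proj grip z',z,proj(D,[450.5,-66,z]))
  for r in cams.boxes_of(n,'grip'):print(n,r['p'],np.round(r['rect'],1),onplane(D,r['rect'][:2],172))
E
```

```text
t 6.2833 ee [ 470.5 -189.4  239.8] shift units [ 4.23 -2.67 -0.01] w 56.9180831956992 F [ 0.2 -0.1 -0.1]
wrist proj grip z 147 [192.19639336  80.94825727]
wrist proj grip z 172 [182.70723441  75.58715822]
wrist 0.77 [184.   75.6  56.4  52. ] [451.34483088 -66.37024108 172.        ]
top proj grip z 147 [288.22136131 221.5216874 ]
top proj grip z 172 [288.38865336 220.67378385]
top 0.44 [180.6 205.4  11.   12.4] [500.42779337 252.74087052 172.        ]
scene proj grip z 147 [267.72135221 203.89966129]
scene proj grip z 172 [267.74894809 197.13900058]
scene 0.65 [205.2 172.2   7.5  15.1] [463.22364385 216.62229934 172.        ]
scene 0.61 [268.9 198.6  11.1  11.9] [444.98292958 -74.68890427 172.        ]
scene 0.29 [407.2 247.2  36.   32.5] [ 453.47415169 -542.03858446  172.        ]
```

View pics/w3.png

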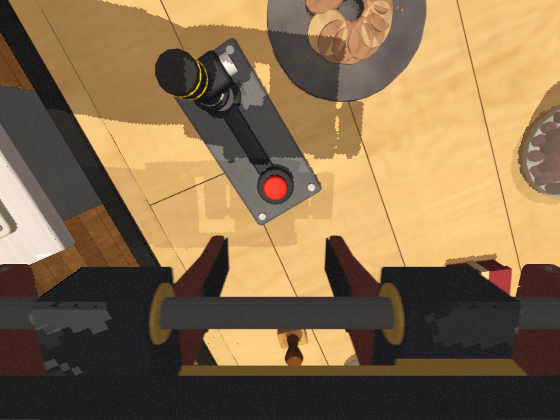

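The picture shows the mast popped up, with the grip at (183,75), and the button back up at (275,188). I move above the grip.

Request:
move_arm(
  steps=[
    [[0.7,-0.44,0],0,0],
    [[0.7,-0.44,0],0,0],
    [[0.7,-0.44,0],0,0],
    [[0.7,-0.44,0],0,0],
    [[0.7,-0.44,0],0,0],
    [[0.7,-0.45,0],0,0],
    [[0,0,0],0,0],
    [[0,0,0],0,0],
  ],
)

```text
t: 7.25
ee_pos: [450.8, -66.4, 239.9]
orientation: [-2.619, -1.735, 0.001]
ft_force: [0.5, 0.4, -0.2]
width: 87.7
grasp_force: 0.0
```

```bash
python3 - <<'E'
from h import *
units([451,-66.5,153]);d=wrist();cv2.imwrite('pics/w4.png',d['image'][:,:,::-1])
print(proj(d,[451,-66.5,172]),proj(d,[451,-66.5,189]))
for r in cams.boxes_of('wrist','grip'):print(r['p'],np.round(r['rect'],1),onplane(d,r['rect'][:2],172))
E
```

```text
t 7.25 ee [450.8 -66.4 239.9] shift units [0.   0.01 3.48] w 87.67044234447293 F [ 0.5  0.4 -0.2]
[276.70752109 217.19410492] [276.74016331 223.6914046 ]
0.73 [277.3 217.6  40.8  45.7] [451.30622188 -67.00128904 172.        ]
```

View pics/w4.png

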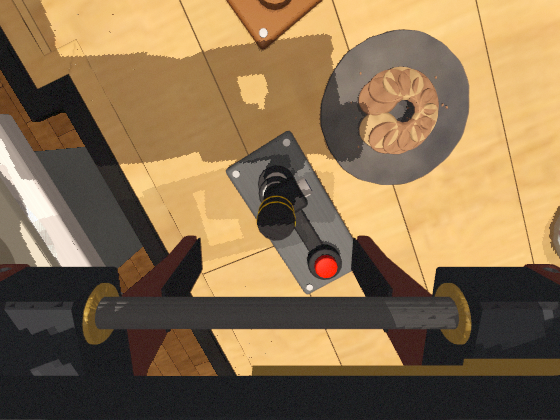

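The grip is centred between the fingers at (277,217). I descend and close.

Request:
move_arm(
  steps=[
    [[0,0,0.7],0,0],
    [[0,0,0.7],0,0],
    [[0,0,0.7],0,0],
    [[0,0,0.7],0,0],
    [[0,0,0.64],0,0],
    [[0,0,0],0,0],
    [[0,0,0],0,1],
    [[0,0,0],0,1],
    [[0,0,0],0,1],
    [[0,0,0],0,1],
    [[0,0,0],0,1],
    [[0,0,0],0,1],
    [[0,0,0],0,1],
    [[0,0,0],0,1],
    [[0,0,0],0,1],
  ],
)

```text
t: 8.6
ee_pos: [450.9, -66.8, 154.3]
orientation: [2.621, 1.732, 0.0]
ft_force: [-1.5, 0.8, 0.5]
width: 31.3
grasp_force: 0.9
```

Request:
move_arm(
  steps=[
    [[0,0,0],0,1],
    [[0,0,0],0,1],
    [[0,0,0],0,1],
    [[0,0,0],0,1],
  ],
)

```text
t: 8.93
ee_pos: [450.4, -66.7, 154.0]
orientation: [-2.62, -1.732, 0.001]
ft_force: [-2.7, 2.1, 0.8]
width: 29.1
grasp_force: 30.0
```

Request:
move_arm(
  steps=[
    [[0,0,-0.2],0,1],
    [[0,0,-0.25],0,1],
    [[0,0,-0.25],0,1],
    [[0,0,-0.25],0,1],
    [[0,0,-0.25],0,1],
    [[0,0,-0.25],0,1],
    [[0,0,-0.25],0,1],
    [[0,0,-0.25],0,1],
    [[0,0,-0.25],0,1],
    [[0,0,-0.25],0,1],
    [[0,0,-0.25],0,1],
    [[0,0,-0.25],0,1],
    [[0,0,-0.2],0,1],
    [[0,0,0],0,1],
    [[0,0,0],0,1],
  ],
)

```text
t: 10.18
ee_pos: [450.6, -66.8, 233.2]
orientation: [-2.621, -1.732, 0.0]
ft_force: [-3.8, 2.6, -6.2]
width: 29.2
grasp_force: 30.0
```

Request:
move_arm(
  steps=[
    [[0,0,-0.08],0,1],
    [[0,0,-0.08],0,1],
    [[0,0,-0.04],0,1],
    [[0,0,0],0,1],
    [[0,0,0],0,1],
  ],
)

```text
t: 10.6
ee_pos: [450.6, -66.8, 237.9]
orientation: [-2.621, -1.732, 0.001]
ft_force: [-3.8, 2.4, -6.5]
width: 29.2
grasp_force: 30.0
```

Request:
move_arm(
  steps=[
    [[0,0,-0.04],0,1],
    [[0,0,-0.04],0,1],
    [[0,0,0],0,1],
    [[0,0,0],0,1],
  ],
)

```text
t: 10.93
ee_pos: [450.7, -66.8, 240.0]
orientation: [-2.621, -1.732, 0.001]
ft_force: [-4.5, 2.8, -7.4]
width: 29.5
grasp_force: 30.0
```

Request:
move_arm(
  steps=[
    [[0,0,-0.04],0,1],
    [[0,0,0],0,1],
    [[0,0,0],0,1],
  ],
)

```text
t: 11.18
ee_pos: [450.7, -66.8, 241.0]
orientation: [-2.621, -1.732, 0.001]
ft_force: [-5.1, 2.7, -7.4]
width: 29.5
grasp_force: 30.0
```

Request:
move_arm(
  steps=[
    [[0,0,-0.04],0,1],
    [[0,0,0],0,1],
    [[0,0,0],0,1],
  ],
)

```text
t: 11.43
ee_pos: [450.7, -66.8, 241.8]
orientation: [-2.621, -1.732, 0.0]
ft_force: [-4.9, 1.9, -9.2]
width: 29.4
grasp_force: 30.0
```

Request:
move_arm(
  steps=[
    [[0,0,-0.03],0,1],
    [[0,0,0],0,1],
    [[0,0,0],0,1],
  ],
)

```text
t: 11.68
ee_pos: [450.5, -66.8, 242.0]
orientation: [-2.62, -1.732, 0.001]
ft_force: [-2.6, 2.3, -18.4]
width: 29.7
grasp_force: 30.0
```

```bash
python3 - <<'E'
from h import *
o=ctrl.get_obs();print(o['ft_force'],o['ee_pos'],o['width'])
d=cams.get_image('scene');S=d['image'];T=cams.get_image('top')
a=cv2.resize(S[140:270,210:340],None,fx=4,fy=4,interpolation=2);cv2.imwrite('pics/s2.png',a[:,:,::-1])
for z in(147,223,257,274):print(z,(proj(d,[450.7,-66.8,z])-[210,140])*4)
E
```

```text
[ -2.57891681   2.25896948 -18.37493236] [450.47292203 -66.77801795 241.9674969 ] 29.67954654872871
147 [231.82683239 255.79591315]
223 [232.18928042 172.3090435 ]
257 [232.3568815  133.70353737]
274 [232.44199556 114.09822777]
```

View pics/s2.png

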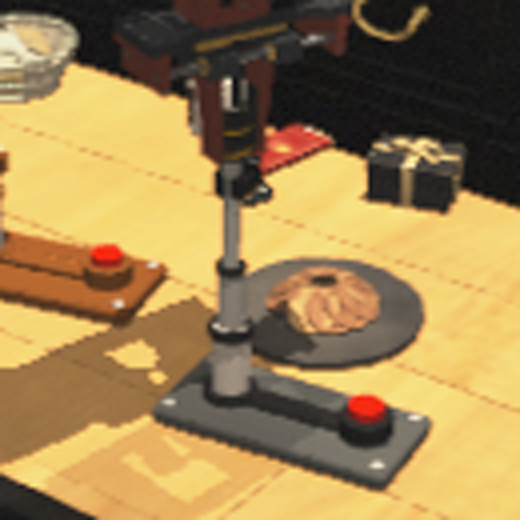

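The picture shows both tubes drawn out, with rings at (230,268) and (230,330), and the grip still in the fingers at (238,135). The pull jumped to 18 N, so it is at the last stop.

```bash
python3 -c "
from workcell import ctrl
print(ctrl.close_job())"
```

```text
the job is handed in; nothing more can be done
None
```

I pressed the red button fully down and it sprang back, then pulled the mast up past its first stop to its second; I handed the job in at about 12 s, still gripping it at full height, with nothing else touched.

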